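Release the ratchet and lower the bottle hold-down arm

TASK

A capped bottle stands in the nest of the hold-down fixture and the arm above it is held up by a ratchet. With the fingertips, press the pawl's thumb tab down until the pawl's nose is fully clear of the teeth, then push the arm down by its handle until it is fully home with the rubber pad sitting on the bottle's cap, and let go. Grasp nothing, leave the bottle standing in its nest and do not disturb the other bottles or the ring gauge.

Things in the scene. Friction and masses are not known exactly. Their poses are not given: they have to be found in the camera images.
- fixture: Fixed fixture. Origin under its aluminium base plate, on the table; plate 120 mm (x) by 250 mm (y) by 10 mm. Two grey cheeks, inner faces at x = +-15 mm, outer +-23 mm, stand from y = 5 to 100 mm, 153 mm high (188 mm at y = 70 to 100). The arm points to -y, the pawl's tab to +y. Nest: black cup 60 mm across, its rim at z = 30 mm, at y = -80 mm. Yaw up to 0.5 rad either way.
- hold_arm (a joint): Arm's angle above level, rad: 0 = home on its stop, pad on the cap; start 0.57 to 0.69. An aluminium bar 14 mm wide, 16 mm high, with a toothed wheel (radius 50 mm, 18 degree pitch) at its hinge. With the pawl in, the teeth stop it within 0.2 rad: do not force it. With the pawl free the stiff hinge stays where it is left; 2 to 4 N at the handle push it down, 10 to 15 N press it home.
- hinge_axis (a point): Point on the arm's hinge axis midway between the cheeks, 140 mm above the table (fixture frame x = 0, y = 30 mm). The axis is level, along the fixture's x.
- handle (a point): Centre of the arm's handle, a black round cross bar 16 mm in diameter, 80 mm long, parallel to the hinge axis and 170 mm from it: fixture y = 30 - 170 cos(angle) mm, z = 140 + 170 sin(angle) mm. It is pushed from above and travels on an arc about the hinge.
- pad_face (a point): Centre of the underside of the round rubber pad (28 mm across) below the arm, 110 mm from the hinge along the arm and 20 mm below the arm's centre line.
- pawl (a joint): The pawl's angle in rad: 0 = nose fully in between the teeth (start), 0.30 = fully free, at its stop. The nose clears the teeth from about 0.14. Friction holds it wherever it is left, so it stays free once pressed.
- pawl_tab (a point): Centre of the upper face of the pawl's flat steel thumb tab, 34 mm (x) by 36 mm (y), at fixture x = 0, y = 130 mm, 192 mm above the table at the start. Its pivot axis is at fixture y = 85 mm, z = 178 mm. Pressed from above with about 2 N it tips down by about 14 mm to its stop.
- bottle: The white bottle in the nest, 44 mm in diameter, 105 mm tall with its cap, about 120 g, loose, standing 16 mm above the table with 1.5 mm play around it. Origin at the centre of its underside.
- cap_top (a point): Centre of the top of that bottle's aluminium cap (22 mm across), 105 mm above the bottle's underside and 121 mm above the table.
- spare_a: A like bottle (44 mm in diameter, 105 mm tall) standing loose on the table beside the fixture, on its +x side. Origin at the centre of its underside. To be left alone.
- spare_b: Another like bottle standing loose on the table on the fixture's +x side. Origin at the centre of its underside. To be left alone.
- ring_gauge: A loose flat steel ring, 60 mm outside, 38 mm inside, 14 mm high, lying on the table on the fixture's -x side. Origin at the centre of its underside. To be left alone.
Not all that is in view belongs to the job. What is shaped like the bottle but orange is not meant.

How it is judged:
By the outcome, as a careful person would: the job done as asked, in the order asked, and still so for the second after the job is handed in, with the robot touching nothing.
It also fails if it takes over 42 s, if anything falls off the work surface, if the arm or the gripper's body presses on something with over 40 N, if the wrist force passes 120 N, or if a joint passes its speed limit or range.

ROBOT

A 6-joint arm with a two-finger parallel gripper is mounted at the origin on the work surface. World frame = base frame: x ahead of the robot, y to its left, z up, the work surface at z = 0. Lengths are in m, angles in degrees, forces in N, time in s.
With the tool pointing down it reaches from about 0.3 to 1 m from the base axis. Payload 5.1 kg.
Tool frame: the origin (TCP) lies on the front face of the gripper's body, between the roots of the fingers; the fingertips stand 78 mm ahead of it and the grasp point (between the pads) lies 59 mm ahead of it; z points along the fingers, y is the line along which they close (so a half turn about z gives the same grasp; the last joint's range is limited). The gripper opens to 95 mm and grips with 3 to 60 N. Pads are 20 mm wide; open, the fingers measure 119 mm over their backs; the gripper's body (75 mm by 180 mm) begins 59 mm behind the grasp point.
Start: joints at [71.528, 7.093, 94.555, -0, 78.352, -4.733], TCP at [0.154, 0.631, 0.292] pointing down, gripper open.
Joint ranges: [-149.61, 149.61], [-58.7, 133.49], [1.44, 155.28], [-77.14, 257.14], [18.33, 153.61], [-166.67, 166.67]. Speed limits (degrees/s): [147.25, 147.25, 180, 180, 180, 180].

INTERFACE

Orientations are given as a 3x3 rotation matrix whose columns are the frame's x, y, z axes.
In Python, from station import env gives the robot as it stands.
- The arm moves only by the tool arm_command, never from a script. Its argument "commands" is a list of rows, each a list of 7 numbers: the shift along the tool's x, y, z as a fraction of full scale, then the turn, a rotation vector about the tool's x, y, z as a fraction of full scale, then the gripper command: -1 is shut, 1 is fully open, values between are in proportion. A call has 1 to 12 rows; each row is the pose to reach, as a shift and turn from the pose commanded when the call began, along the tool's axes at that moment; what a row does not reach only later rows make up. Full scale, the value 1, is 50 cm for a shift and pi/4 rad for a turn. A row lasts 1/8 s, in which the tool goes at most 62.5 mm and 10.7 degrees, less where a joint would pass 70% of its speed; a pose out of reach is approached as far as the arm can. A call with a number of a shift or a turn outside -1 to 1 is refused whole. A call with a gripper value outside its range is refused whole. The fingers move at their own pace and stop on an object; the grip force is fixed at half the most. Time passes only in rows, so rows that repeat a pose let the fingers close. It gives the time, the measured TCP pose, the force, the opening and the grip force at its end, in the units of the state.
- env.sense(): the state, without advancing time (a new reading comes with each control period).
- env.read_camera(name): name is "scene" or "top" or "wrist"; returns a dict with "image" (384x512x3 uint8, red, green, blue), "fx", "fy", "cx", "cy" (pixels), "rvec" (rotation vector, rad) and "tvec" (3), from world to camera coordinates, as OpenCV has them; the wrist camera has in their place "hand_eye" (4x4, takes a point from camera to tool coordinates, whose origin is the TCP and whose axes are the flange's). Camera axes: x right, y down, z forward; pixel columns grow to the right and rows downward; lengths in m; the calibration is good to about 2 mm. A picture is of the moment at which its call begins: read the wrist's pose just before it. There is no depth.
- env.finish_job(): hands the job in; it is judged then, once.
Trained networks look in the newest picture that a camera, given by its name, has taken for a name from the list of things; names that differ only in an ending like _2 or _b are one class to them, and where a whole thing is asked for, a point or a joint stands for the part that bears it (a point fixed in the world has none). Each returns a list of dicts, best first, with "conf" (0 to 1); they miss things now and then, are a little off and sometimes report something else, mostly with a low value. They report only what shows in the picture. A call takes as long as a camera call. They do not tell look-alikes from the thing itself.
- env.recognise(camera, label): "rect" ([left, top, right, bottom] in pixels, round what is visible of it).
- env.mark_of(camera, label): "uv" ([column, row] in pixels: a listed point, or the origin of a listed thing).
The state is a dict: "clock": time; "joint_pos": joint angles; "qd": joint speeds; "joint_torque": joint torques, N m; "tcp_pos": TCP position; "eef_rot": TCP orientation; "ft_force": force on the tool from outside, world axes, zero at the start; "torque": the same for the moment, N m; "width": opening from 0.0 (shut) to 1.0 (fully open); "finger_force": force on a finger pad.
Only numpy, scipy, OpenCV 4.12 (cv2) and the standard library are available. Lean on these libraries where they do the work, as an engineer would, in place of code of your own. Each camera call takes 0.05 s, during which the arm holds its last target. There are 200 camera calls.

## Working session

There is one attempt and no reset: what is moved stays moved. The work goes in short steps, Python scripts to look and compute and a tool call to move; the robot and the scene stay as the last step left them, time stands still between calls to the robot, and variables do not carry over. Pictures are saved under pics/ and viewed, at most 10 in all, crops included, and the job is handed in when it is done.

Besides the shell and the picture viewer there is one more tool, called after ">>>" by a JSON object that holds its "name" and its "arguments", one argument or row to a line. arm_command: Moves the arm, as the interface text tells. Shift numbers are shares of 50 cm and turn numbers shares of pi/4 rad, none past 1 either way. Its arguments: {"type":"object","properties":{"commands":{"type":"array","items":{"type":"array","items":{"type":"number"}}}},"required":["commands"]}

```bash
mkdir -p pics; ls
cat > h.py <<'E'
import numpy as np,cv2,json
from station import env
def cam(n):
    s=env.sense(); c=env.read_camera(n); K=np.array([[c['fx'],0,c['cx']],[0,c['fy'],c['cy']],[0,0,1.]])
    if 'rvec' in c:
        R=cv2.Rodrigues(np.array(c['rvec'],float))[0]; t=np.array(c['tvec'],float).ravel()
    else:
        H=np.array(c['hand_eye']); T=np.eye(4); T[:3,:3]=np.array(s['eef_rot']); T[:3,3]=s['tcp_pos']
        W=np.linalg.inv(T@H); R=W[:3,:3]; t=W[:3,3]
    return c['image'],K,R,t
def save(n,im): cv2.imwrite('pics/'+n,im[:,:,::-1])
def proj(K,R,t,p):
    q=(np.atleast_2d(p)@R.T+t)@K.T; return q[:,:2]/q[:,2:]
def ray(K,R,t,uv,z):
    d=R.T@np.linalg.inv(K)@np.array([uv[0],uv[1],1.]); o=-R.T@t
    return o+d*(z-o[2])/d[2]
E
python3 - <<'E'
from h import *
ims=[]
for n in('scene','top'):
    im,K,R,t=cam(n); ims.append(im); print(n,'campos',(-R.T@t).round(3))
    for l in('handle','hinge_axis','pawl_tab','cap_top','fixture','bottle','spare_a','ring_gauge','pad_face'):
        print(l,[(np.round(d['uv']),round(d['conf'],2)) for d in env.mark_of(n,l)[:5]])
        if n=='top' and l in('pawl_tab','hinge_axis','cap_top','fixture','ring_gauge'):
            z={'pawl_tab':.192,'hinge_axis':.14,'cap_top':.121}.get(l,0)
            print('   ',[ray(K,R,t,d['uv'],z).round(3) for d in env.mark_of(n,l)[:5]])
    save(n+'1.png',im)
E
```

```text
pics
scene campos [ 0.958 -0.519  0.641]
handle [(array([135., 202.]), 0.9)]
hinge_axis [(array([217., 217.]), 0.8)]
pawl_tab [(array([266., 177.]), 0.89)]
cap_top [(array([164., 248.]), 0.91), (array([130., 218.]), 0.57), (array([266., 176.]), 0.49)]
fixture [(array([209., 276.]), 0.89)]
bottle [(array([173., 286.]), 0.61), (array([139., 255.]), 0.58)]
spare_a [(array([277., 306.]), 0.74), (array([194., 353.]), 0.65)]
ring_gauge [(array([186., 243.]), 0.85)]
pad_face [(array([164., 220.]), 0.57)]
top campos [0.449 0.044 0.912]
handle [(array([391., 206.]), 0.98)]
hinge_axis [(array([301., 182.]), 0.95)]
    [array([ 0.553, -0.071,  0.14 ])]
pawl_tab [(array([252., 160.]), 0.95)]
    [array([0.585, 0.021, 0.192])]
cap_top [(array([337., 276.]), 0.8), (array([353., 205.]), 0.75)]
    [array([ 0.384, -0.138,  0.121]), array([ 0.514, -0.17 ,  0.121])]
fixture [(array([304., 199.]), 0.57)]
    [array([ 0.537, -0.098,  0.   ])]
bottle [(array([323., 270.]), 0.97), (array([340., 213.]), 0.73)]
spare_a [(array([365., 158.]), 0.89), (array([292., 130.]), 0.57)]
ring_gauge [(array([284., 246.]), 0.83), (array([300., 181.]), 0.72)]
    [array([ 0.436, -0.054,  0.   ]), array([ 0.575, -0.088,  0.   ])]
pad_face [(array([360., 197.]), 0.59)]
```

View pics/scene1.png

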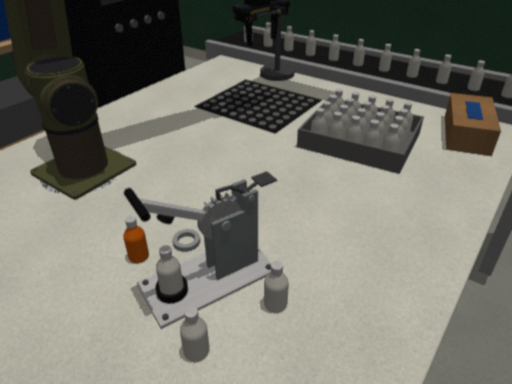

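View pics/top1.png

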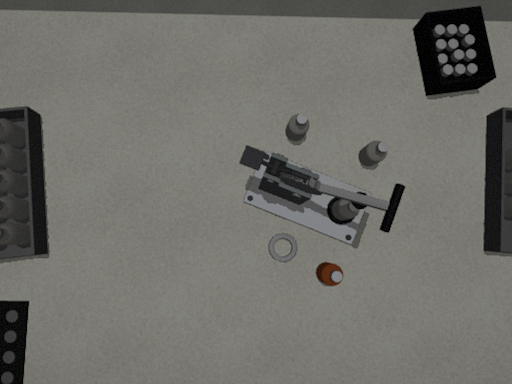

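The scene picture shows the fixture with its hinge near (217,217), handle (135,202) and tab (266,177). In the top picture these are at (301,182), (391,206) and (252,160).

Bottle candidates in the scene picture: the white one in the nest, cap (164,248), which I choose; the orange one, cap (130,218), not meant; spares at (277,306) and (194,353). The tab could only be confused with the dark camera stand or tray. I'll fit the pose from both views and check it in a crop.

```bash
cat >> h.py <<'E'
def fw(x,y,yaw,p):
    c,s=np.cos(yaw),np.sin(yaw); p=np.atleast_2d(p)
    return np.c_[x+c*p[:,0]-s*p[:,1], y+s*p[:,0]+c*p[:,1], p[:,2]]
def pts(a): return np.array([[0,.03,.14],[0,.03-.17*np.cos(a),.14+.17*np.sin(a)],[0,.13,.192],[0,-.08,.121]])
E
python3 - <<'E'
from h import *
from scipy.optimize import least_squares
C={n:cam(n) for n in('scene','top')}
obs={}
ref={'scene':[(217,217),(135,202),(266,177),(164,248)],'top':[(301,182),(391,206),(252,160),(353,205)]}
for n in C:
    obs[n]=[]
    for l,r in zip(('hinge_axis','handle','pawl_tab','cap_top'),ref[n]):
        u=[d['uv'] for d in env.mark_of(n,l)]
        obs[n].append(min(u,key=lambda q:np.hypot(*(np.array(q)-r))) if u else r)
def f(v): return np.concatenate([(proj(*C[n][1:],fw(*v[:3],pts(v[3])))-obs[n]).ravel() for n in C])
r=least_squares(f,[.543,-.099,-.33,.63],loss='soft_l1'); print(r.x.round(4)); print(f(r.x).reshape(2,4,2).round(1))
v=r.x; print(fw(*v[:3],pts(v[3])).round(4))
im,K,R,t=C['scene']
q=np.r_[pts(v[3]),[[x,y,.01] for x in(-.06,.06) for y in(-.125,.125)],[[sx*.017,.13+sy*.018,.192] for sx in(-1,1) for sy in(-1,1)],[[sx*.04,*pts(v[3])[1,1:]] for sx in(-1,1)]]
a=im[160:330,110:310]; a=cv2.resize(a,None,fx=3.4,fy=3.4,interpolation=cv2.INTER_CUBIC)
for u in proj(K,R,t,fw(*v[:3],q)): cv2.circle(a,tuple(int(z) for z in (u-[110,160])*3.4),3,(255,0,0),-1)
save('crop1.png',a)
E
```

```text
[ 0.5428 -0.0956 -0.3649  0.5691]
[[[ 3.7  0.4]
  [ 2.1  0.2]
  [-1.2  0.4]
  [-1.5  0.9]]

 [[ 0.  -2.7]
  [-0.2  1.3]
  [ 0.7  1.7]
  [-2.6  0. ]]]
[[ 0.5535 -0.0675  0.14  ]
 [ 0.5024 -0.2013  0.2316]
 [ 0.5892  0.0259  0.192 ]
 [ 0.5143 -0.1703  0.121 ]]
```

View pics/crop1.png

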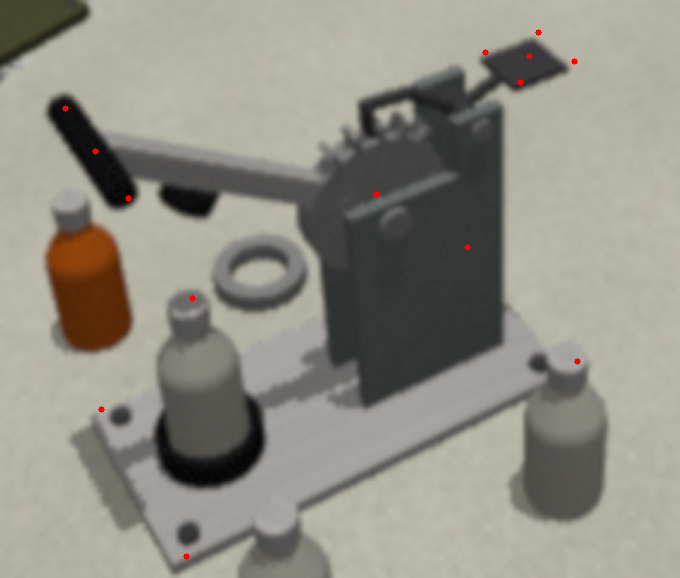

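The crop shows the white bottle in the nest, cap about (190,298), not the orange one at left. The model points fit the handle, cap and tab to about 2–3 px (3–5 mm). I'll move towards the tab, then measure again there.

```bash
cat >> h.py <<'E'
def cmd(tip,yaw=None):
    """row for fingertip target; yaw: world heading of the tool y axis (mod pi)"""
    s=env.sense(); R=np.array(s['eef_rot']); p=np.array(tip)+[0,0,.078]
    d=R.T@(p-s['tcp_pos'])/.5
    w=np.zeros(3)
    if yaw is not None:
        y=np.array([np.cos(yaw),np.sin(yaw),0]); 
        if y@R[:,1]<0: y=-y
        z=np.array([0,0,-1.]); T=np.c_[np.cross(y,z),y,z]
        w=cv2.Rodrigues(R.T@T)[0].ravel()/(np.pi/4)
    print('shift',d.round(4),'turn',w.round(4))
E
python3 - <<'E'
from h import *
s=env.sense(); print(np.round(s['eef_rot'],3),s['tcp_pos'],s['clock'],s['ft_force'])
im,K,R,t=cam('wrist'); print(((-R.T@t)-s['tcp_pos']).round(3),R.round(2),K[0,0])
cmd([.575,.03,.30],-.365); cmd([.589,.026,.30],-.365)
E
```

```text
[[-0.971  0.237 -0.   ]
 [ 0.237  0.971  0.   ]
 [ 0.     0.    -1.   ]] [0.15437436 0.63138693 0.29225606] 1.75 [-0.40631559  0.39149619 -0.2144421 ]
[-0.072  0.017  0.093] [[ 0.24  0.97  0.  ]
 [ 0.94 -0.23  0.27]
 [ 0.26 -0.06 -0.96]] 285.06274946265796
shift [-1.1028 -0.9686 -0.1715] turn [-0.     -0.     -1.8406]
shift [-1.1319 -0.9697 -0.1715] turn [-0.     -0.     -1.8406]
```

>>> {"name": "arm_command", "arguments": {
  "commands": [
    [-0.55,-0.48,-0.17,0,0,1,-1],
    [-0.55,-0.48,-0.17,0,0,1,-1],
    [-0.55,-0.48,-0.17,0,0,1,-1],
    [-0.55,-0.48,-0.17,0,0,1,-1],
    [-0.55,-0.48,-0.17,0,0,1,-1],
    [-0.55,-0.48,-0.17,0,0,1,-1],
    [-0.55,-0.48,-0.17,0,0,1,-1]
  ]
}}

```text
clock: 2.68
tcp_pos: [0.3667, 0.3305, 0.3791]
eef_rot: [[-0.514, 0.858, 0.003], [0.858, 0.514, 0.002], [-0.0, 0.004, -1.0]]
ft_force: [-1.5, -0.1, -0.4]
width: 0.32
finger_force: 0.0
```

Run:
```python
from h import *
s=env.sense(); print(s['tcp_pos'],s['clock'],s['joint_pos'])
cmd([.589,.026,.28],-.365)
```

```text
[0.36666891 0.33052896 0.3791479 ] 2.675 [ 3.58109124e+01 -1.55239473e+01  1.07675093e+02 -2.65071105e-02
  8.76480599e+01  4.91197789e+00]
shift [-0.751   0.0686  0.0427] turn [ 0.0043 -0.0018  1.1514]
```

>>> {"name": "arm_command", "arguments": {
  "commands": [
    [-0.75,0.06,0.03,0,0,1,-1],
    [-0.75,0.06,0.03,0,0,1,-1],
    [-0.75,0.06,0.03,0,0,1,-1],
    [-0.75,0.06,0.03,0,0,1,-1],
    [-0.75,0.06,0.03,0,0,1,-1],
    [-0.75,0.06,0.03,0,0,1,-1],
    [-0.75,0.06,0.03,0,0,1,-1],
    [-0.75,0.06,0.03,0,0,1,-1]
  ]
}}

```text
clock: 3.68
tcp_pos: [0.5847, 0.029, 0.3615]
eef_rot: [[0.237, 0.972, -0.001], [0.972, -0.237, 0.001], [0.0, -0.002, -1.0]]
ft_force: [-0.5, 0.2, 0.8]
width: 0.006
finger_force: 0.0
```

Run:
```python
from h import *
s=env.sense(); print(s['tcp_pos'],s['clock'])
im,K,R,t=cam('wrist')
for l,z in(('pawl_tab',.192),('hinge_axis',.14),('handle',.235)):
  for d in env.mark_of('wrist',l)[:2]: print(l,np.round(d['uv'],1),round(d['conf'],2),ray(K,R,t,d['uv'],z).round(4))
print(proj(K,R,t,[[.5892,.0259,.192]]))
save('w1.png',im)
cmd([.589,.026,.22],-.365)
```

```text
[0.58468269 0.0289934  0.36153679] 3.675
pawl_tab [263.7 195.9] 0.72 [0.5895 0.0232 0.192 ]
[[262.70261362 193.39893907]]
shift [-0.0046  0.0108  0.1291] turn [ 0.0005 -0.0004  0.1622]
```

View pics/w1.png

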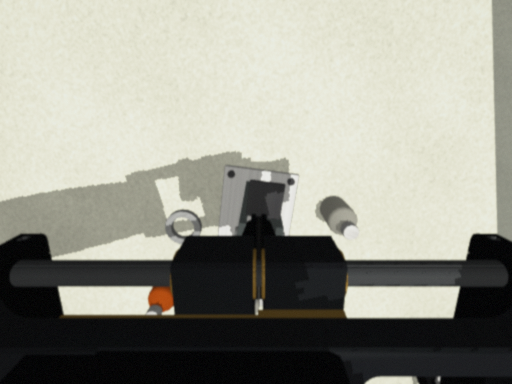

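The wrist view shows the tab at about (264,197), matching the fit within 3 mm. I'll go down close above it, then press.

>>> {"name": "arm_command", "arguments": {
  "commands": [
    [-0.006,0.01,0.06,0,0,0.16,-1],
    [-0.006,0.01,0.129,0,0,0.16,-1],
    [-0.006,0.01,0.16,0,0,0.16,-1],
    [-0.006,0.01,0.16,0,0,0.16,-1]
  ]
}}

```text
clock: 4.38
tcp_pos: [0.5883, 0.0245, 0.2813]
eef_rot: [[0.357, 0.934, -0.002], [0.934, -0.357, 0.0], [-0.001, -0.002, -1.0]]
ft_force: [-0.4, -0.2, 0.0]
width: 0.003
finger_force: 0.0
```

Run:
```python
from h import *
s=env.sense(); print(s['tcp_pos'],s['clock'],s['ft_force'])
cmd([.589,.025,.176],-.365)
```

```text
[0.58825192 0.02447126 0.28130099] 4.375 [-0.36743591 -0.19338026  0.04732112]
shift [0.0016 0.0011 0.0546] turn [-0.0026  0.0008  0.0006]
```

>>> {"name": "arm_command", "arguments": {
  "commands": [
    [0,0,0.012,0,0,0,-1],
    [0,0,0.022,0,0,0,-1],
    [0,0,0.03,0,0,0,-1],
    [0,0,0.036,0,0,0,-1],
    [0,0,0.042,0,0,0,-1],
    [0,0,0.046,0,0,0,-1],
    [0,0,0.046,0,0,0,-1]
  ]
}}

```text
clock: 5.25
tcp_pos: [0.5892, 0.024, 0.2594]
eef_rot: [[0.357, 0.934, 0.001], [0.934, -0.357, 0.0], [0.0, 0.001, -1.0]]
ft_force: [1.0, 2.6, 2.6]
width: 0.005
finger_force: 1.8
```

>>> {"name": "arm_command", "arguments": {
  "commands": [
    [0,0,0.004,0,0,0,-1],
    [0,0,0.006,0,0,0,-1],
    [0,0,0.006,0,0,0,-1]
  ]
}}

```text
clock: 5.62
tcp_pos: [0.5894, 0.024, 0.2588]
eef_rot: [[0.357, 0.934, 0.002], [0.934, -0.357, 0.0], [0.001, 0.002, -1.0]]
ft_force: [-1.3, 3.7, 11.0]
width: 0.005
finger_force: 5.6
```

Force rose from 2.6 to 11 N with almost no travel, so the pawl is at its stop. I'll lift off and check.

>>> {"name": "arm_command", "arguments": {
  "commands": [
    [0,0,-0.06,0,0,0,-1],
    [0,0,-0.18,0,0,0,-1],
    [0,0,-0.2,0,0,0,-1],
    [-0.2,0,-0.2,0,0,0,-1],
    [-0.3,0,-0.2,0,0,0,-1],
    [-0.3,0,-0.2,0,0,0,-1],
    [-0.3,0,-0.2,0,0,0,-1]
  ]
}}

```text
clock: 6.5
tcp_pos: [0.534, -0.118, 0.3545]
eef_rot: [[0.361, 0.933, -0.004], [0.933, -0.361, -0.0], [-0.001, -0.003, -1.0]]
ft_force: [1.2, -0.8, -0.2]
width: 0.004
finger_force: 0.0
```

Run:
```python
from h import *
im,K,R,t=cam('scene')
for l in('pawl_tab','handle'): print(l,[(np.round(d['uv'],1),round(d['conf'],2)) for d in env.mark_of('scene',l)[:2]])
save('s2.png',cv2.resize(im[140:330,110:310],None,fx=3,fy=3,interpolation=cv2.INTER_CUBIC))
im,K,R,t=cam('wrist')
for d in env.mark_of('wrist','handle')[:2]: print(np.round(d['uv'],1),round(d['conf'],2),[ray(K,R,t,d['uv'],z).round(4) for z in(.23,.24)])
s=env.sense(); print(s['tcp_pos'],s['clock'],s['ft_force'])
for a in(.57,.63): print(fw(.5428,-.0956,-.3649,pts(a))[1])
cmd(fw(.5428,-.0956,-.3649,pts(.6))[1]+[0,0,.03],-.365)
```

```text
pawl_tab [(array([266. , 181.4]), 0.83)]
handle [(array([135.8, 203.9]), 0.6), (array([218.6, 219.6]), 0.56)]
[258.8 306.1] 0.85 [array([ 0.5028, -0.2043,  0.23  ]), array([ 0.5056, -0.1971,  0.24  ])]
[ 0.53548177 -0.11538066  0.35571935] 6.75 [ 0.30764145 -0.88737014 -0.76597572]
[ 0.50243133 -0.20127507  0.23173745]
[ 0.50448628 -0.19589573  0.24015461]
shift [-0.1784 -0.0006  0.0235] turn [-0.0013  0.0003  0.0012]
```

View pics/s2.png

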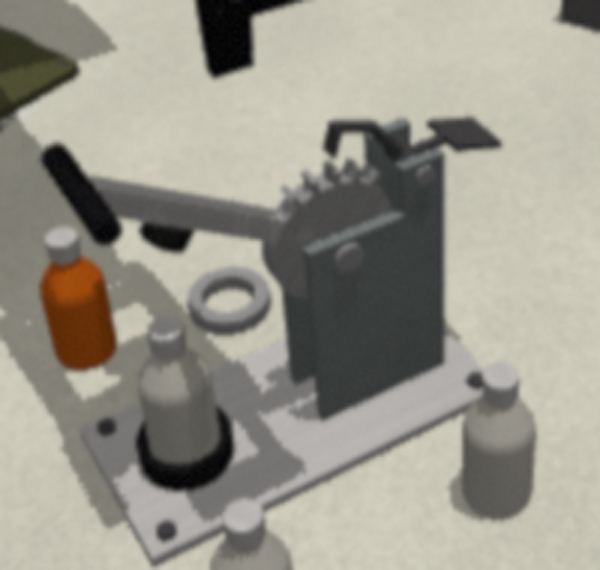

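The picture shows the tab tipped down at (465,133) and the nose, at (332,145), clear above the teeth. Next, the handle.

>>> {"name": "arm_command", "arguments": {
  "commands": [
    [-0.12,0,0,0,0,0,-1],
    [-0.18,0,0.02,0,0,0,-1],
    [-0.18,0,0.034,0,0,0,-1],
    [-0.18,0,0.034,0,0,0,-1]
  ]
}}

```text
clock: 7.25
tcp_pos: [0.5033, -0.1993, 0.3383]
eef_rot: [[0.356, 0.934, -0.001], [0.934, -0.356, 0.001], [0.001, -0.002, -1.0]]
ft_force: [-0.6, 0.2, 0.1]
width: 0.003
finger_force: 0.0
```

Run:
```python
from h import *
s=env.sense(); print(s['tcp_pos'],s['clock'],s['ft_force'])
for a in(.6,.5,.4,.3,.2,.1,.05,0,-.02): print(a,end=' ');cmd(fw(.5428,-.0956,-.3649,pts(a))[1]+[0,0,.008],-.365)
```

```text
[ 0.50330104 -0.19926801  0.33831895] 7.25 [-0.59695629  0.21435657  0.10038264]
0.6 shift [ 0.0012 -0.0001  0.0327] turn [-0.0022 -0.0008  0.0007]
0.5 shift [-0.0165 -0.0001  0.0616] turn [-0.0022 -0.0008  0.0007]
0.4 shift [-0.0313 -0.      0.0922] turn [-0.0022 -0.0008  0.0007]
0.3 shift [-0.043   0.      0.1241] turn [-0.0022 -0.0008  0.0007]
0.2 shift [-5.140e-02  1.000e-04  1.571e-01] turn [-0.0022 -0.0008  0.0007]
0.1 shift [-5.650e-02  1.000e-04  1.907e-01] turn [-0.0022 -0.0008  0.0007]
0.05 shift [-5.780e-02  1.000e-04  2.076e-01] turn [-0.0022 -0.0008  0.0007]
0 shift [-5.830e-02  2.000e-04  2.246e-01] turn [-0.0022 -0.0008  0.0007]
-0.02 shift [-5.820e-02  2.000e-04  2.314e-01] turn [-0.0022 -0.0008  0.0007]
```

>>> {"name": "arm_command", "arguments": {
  "commands": [
    [0.0,0,0.02,0,0,0,-1],
    [0.0,0,0.033,0,0,0,-1],
    [-0.008,0,0.046,0,0,0,-1],
    [-0.016,0,0.06,0,0,0,-1],
    [-0.023,0,0.075,0,0,0,-1],
    [-0.031,0,0.09,0,0,0,-1]
  ]
}}

```text
clock: 8.0
tcp_pos: [0.4974, -0.2153, 0.2941]
eef_rot: [[0.358, 0.934, 0.0], [0.934, -0.358, -0.001], [-0.0, 0.0, -1.0]]
ft_force: [-1.4, 0.9, 1.6]
width: 0.009
finger_force: 1.2
```

>>> {"name": "arm_command", "arguments": {
  "commands": [
    [-0.006,0,0.016,0,0,0,-1],
    [-0.012,0,0.033,0,0,0,-1],
    [-0.017,0,0.05,0,0,0,-1],
    [-0.021,0,0.066,0,0,0,-1],
    [-0.024,0,0.083,0,0,0,-1],
    [-0.026,0,0.1,0,0,0,-1],
    [-0.027,0,0.114,0,0,0,-1],
    [-0.027,0,0.124,0,0,0,-1],
    [-0.027,0,0.13,0,0,0,-1],
    [-0.027,0,0.13,0,0,0,-1]
  ]
}}

```text
clock: 9.25
tcp_pos: [0.4926, -0.2269, 0.2286]
eef_rot: [[0.357, 0.934, -0.001], [0.934, -0.357, 0.002], [0.001, -0.001, -1.0]]
ft_force: [0.4, -0.3, -0.9]
width: 0.004
finger_force: 0.0
```

>>> {"name": "arm_command", "arguments": {
  "commands": [
    [0,0,0.004,0,0,0,-1],
    [0,0,0.007,0,0,0,-1],
    [0,0,0.009,0,0,0,-1],
    [0,0,0.009,0,0,0,-1]
  ]
}}

```text
clock: 9.75
tcp_pos: [0.4929, -0.227, 0.2272]
eef_rot: [[0.357, 0.934, -0.0], [0.934, -0.357, 0.001], [0.001, -0.001, -1.0]]
ft_force: [-4.0, 4.0, 11.7]
width: 0.005
finger_force: 6.0
```

>>> {"name": "arm_command", "arguments": {
  "commands": [
    [0,0,0.002,0,0,0,-1],
    [0,0,0.004,0,0,0,-1],
    [0,0,0.004,0,0,0,-1],
    [0,0,0.004,0,0,0,-1]
  ]
}}

```text
clock: 10.25
tcp_pos: [0.4929, -0.2271, 0.2271]
eef_rot: [[0.357, 0.934, -0.0], [0.934, -0.357, 0.001], [0.001, -0.001, -1.0]]
ft_force: [-9.3, 5.7, 20.3]
width: 0.006
finger_force: 9.9
```

20 N with only 0.1 mm of travel, so the arm is hard on its stop. I'll lift straight off and check.

>>> {"name": "arm_command", "arguments": {
  "commands": [
    [0,0,-0.02,0,0,0,-1],
    [0,0,-0.08,0,0,0,-1],
    [0,0,-0.2,0,0,0,-1],
    [0,0,-0.3,0,0,0,-1],
    [-0.2,0,-0.3,0,0,0,-1],
    [-0.3,0,-0.3,0,0,0,-1],
    [-0.3,0,-0.3,0,0,0,-1]
  ]
}}

```text
clock: 11.12
tcp_pos: [0.438, -0.3697, 0.3723]
eef_rot: [[0.36, 0.933, -0.0], [0.933, -0.36, 0.0], [0.0, -0.0, -1.0]]
ft_force: [0.6, 1.1, 0.8]
width: -0.0
finger_force: 0.0
```

Run:
```python
from h import *
im,K,R,t=cam('scene')
for l in('pawl_tab','handle'): print(l,[(np.round(d['uv'],1),round(d['conf'],2)) for d in env.mark_of('scene',l)[:2]])
print(proj(K,R,t,fw(.5428,-.0956,-.3649,pts(0))).round(1)[1])
save('s3.png',cv2.resize(im[160:360,110:310],None,fx=2.9,fy=2.9,interpolation=cv2.INTER_CUBIC))
s=env.sense(); print(s['tcp_pos'],s['clock'],s['ft_force'])
```

```text
pawl_tab [(array([265.7, 182.4]), 0.76)]
handle [(array([128.6, 248.3]), 0.61)]
[131.8 253.5]
[ 0.43872483 -0.36814468  0.37205025] 11.275 [-0.37441084  0.2922484   0.11209499]
```

View pics/s3.png

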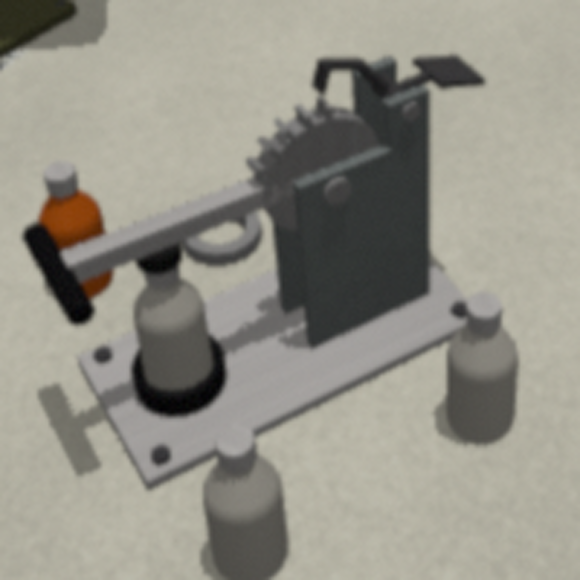

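The picture shows the arm level, with the handle centre at about (60,272), which matches the predicted home pixel (132,253) in the full image. The pad is on the cap at (160,255), the bottle stands in its nest, and the spares and ring have not moved.

```bash
python3 -c "
from h import *
print(env.finish_job())"
```

```text
the job is handed in; nothing more can be done
None
```

The job is handed in at about 11 s: the pawl was pressed to its stop first, then the arm was pushed home, and in the last picture the pad sits on the bottle's cap and the other bottles and the ring look undisturbed. The hand-in returned no verdict.

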